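# Switch the vial sorter to its other lane and run the batch through

## Robot

A 6-joint arm with a two-finger parallel gripper is mounted at the origin on the work surface. World frame = base frame: x ahead of the robot, y to its left, z up, the work surface at z = 0. Lengths are in m, angles in degrees, forces in N, time in s.
With the tool pointing down it reaches from about 0.4 to 0.825 m from the base axis. Payload 7 kg.
Tool frame: the origin (TCP) lies midway between the tips of the shut fingers; the grasp point (between the pads) lies 19 mm behind it (ctrl.hold_point_z is the distance from the TCP to the grasp point, in m); z points along the fingers, y is the line along which they close (so a half turn about z gives the same grasp; the last joint's range is limited). The gripper opens to 88 mm and grips with 3 to 60 N. Pads are 19 mm wide; open, the fingers measure 130 mm over their backs; the gripper's body (78 mm by 193 mm) begins 47 mm behind the grasp point.
Start: joints at [-56.316, 20.546, 0.682, 0, -70.136, -16.507], TCP at [0.199, -0.645, 0.227] pointing down, gripper open.
Joint ranges: [-176.03, 176.03], [-82.01, 121.73], [-58.28, 71.71], [-173.87, 95.51], [-174.79, -0.11], [-173.66, 173.66]. Speed limits (degrees/s): [136.94, 136.94, 172.46, 180, 180, 180].

## Interface

Orientations are given as [roll, pitch, yaw] about the fixed x, y, z axes, in that order (R = Rz(yaw) Ry(pitch) Rx(roll)).
In Python, from plant import ctrl gives the robot as it stands.
- The arm moves only by the tool apply_moves, never from a script. Its argument "deltas" is a list of rows, each an object with "fingers": the finger opening in mm, from 0 to 87.6; "delta_pos": the shift along the tool's x, y, z in mm, a list of three; "angular": the turn, a rotation vector about the tool's x, y, z in degrees, a list of three. A call has 1 to 10 rows; each row is the pose to reach, as a shift and turn from the pose commanded when the call began, along the tool's axes at that moment; what a row does not reach only later rows make up. A row lasts 1/10 s, in which the tool goes at most 50 mm and 8.59 degrees, less where a joint would pass 70% of its speed; a pose out of reach is approached as far as the arm can. A call with a gripper value outside its range is refused whole. The fingers move at their own pace and stop on an object; the grip force is fixed at half the most. Time passes only in rows, so rows that repeat a pose let the fingers close. It gives the time, the measured TCP pose, the force, the opening and the grip force at its end, in the units of the state.
- ctrl.get_obs(): the state, without advancing time (a new reading comes with each control period).
- ctrl.snapshot(name): name is "scene" or "top" or "wrist"; returns the picture (480x640x3 uint8, red, green, blue); there is no depth.
- ctrl.camera_params(name): a dict with "fx", "fy", "cx", "cy" (pixels), "cam_to_world" (4x4, takes a point from camera to world coordinates); the wrist camera has in their place "mount" (4x4, takes a point from camera to tool coordinates, whose origin is the TCP and whose axes are the flange's). Camera axes: x right, y up, looking along -z (the intrinsics and any distortion apply to the point x, -y, -z); pixel columns grow to the right and rows downward; lengths in m; the calibration is good to about 2 mm. A picture is of the moment at which its call begins: read the wrist's pose just before it. camera_params takes no time and is no camera call.
- ctrl.close_job(): hands the job in; it is judged then, once.
The state is a dict: "clock": time; "joint_pos": joint angles; "qvel": joint speeds; "tau": joint torques, N m; "tool_pos": TCP position; "orientation": TCP orientation; "force": force on the tool from outside, world axes, zero at the start; "moment": the same for the moment, N m; "opening": finger opening in m; "gripper_force": force on a finger pad.
Only numpy, scipy, OpenCV 4.12 (cv2) and the standard library are available. Lean on these libraries where they do the work, as an engineer would, in place of code of your own. Each camera call takes 0.05 s, during which the arm holds its last target. There are 200 camera calls.

## Task

The yellow vials have filled their share of the left (blue) lane, so send the waiting green ones down the other side: press down the raised red treadle pad so that the seesaw gate rocks right over to the right (green) side, then push the black shutter knob fully open so that all four green vials roll down into the green lane. When they have come to rest, push the shutter fully shut again. Pick nothing up, do not touch any vial, and leave the bottles and other things on the table as they stand.

Things in the scene. Friction and masses are not known exactly. Their poses are not given: they have to be found in the camera images.
- sorter: Bench-top vial sorter, fixed aluminium frame 120 x 560 mm with clear plastic sides; two lanes (60 mm wide inside) run left and right from the middle. Origin: underside centre, at table height. x points away from the robot across the lanes, y to the left along them, z up. It is placed turned by up to 0.22 rad. Lane sides reach 83 mm, the cheeks beside the gate 135 mm above the table
- magazine (a point): foot of the vial magazine, on top of the shutter, straight above the gate's pivot (130 mm above the table). The magazine is a clear-sided sloping trough, open on top, that rises 9 degrees to the left over the left chute, from y = -0.02 to 0.17; outside 80 mm wide, sides and legs up to 178 mm above the table. An upright baffle plate closes its right end
- green_lane (a point): on the lane floor at the green end stop of the right lane (sorter y = -0.265, about 20 mm above the table). From the gate's end a steel chute slopes down 22 degrees, then the lane slopes down 9 degrees to this stop; four vials lie in it one behind the other, the last about 170 mm from the sorter's middle
- blue_lane (a point): on the lane floor at the blue end stop of the left lane (sorter y = +0.265), the mirror image of the right one
- gate (a joint): tilt of the yellow seesaw gate, rad: -0.42 = left end down (feeds the left, blue lane; so at the start, -0.38 to -0.42), 0 level, +0.42 = right end down (feeds the right, green lane); stops at both. Top-heavy: once past level it falls over to the other stop and stays there; about 1 N on a pad rocks it. Its shaft lies along the sorter's x, 87 mm above the table, over the sorter's origin
- pad_right (a point): top centre of the right red pad (30 x 44 mm) of the treadle, a steel bar 170 mm long along y and 30 mm wide, fixed to the gate's shaft on the robot's side, at sorter x = -0.105. Pad tops are 28 mm above the shaft when level, 63 mm either side of it. Raised at the start (about 138 mm above the table, sorter y = -0.046); about 87 mm up at y = -0.069 when the gate is fully over
- pad_left (a point): centre of the top face of the left red treadle pad, likewise on the left; low at the start
- shutter (a joint): travel of the shutter slide under the foot of the magazine, m: 0 = shut (vials held back), 0.040 = fully open. It slides to the right (the sorter's -y) along a straight guide, with about 2 N of friction, and stays where it is left. Starts shut (0 to 0.003). The vials drop through one after another once it is more than about 20 mm open
- knob_top (a point): centre of the top of the shutter's upright black knob (18 mm across, 35 mm tall, its foot on a flat steel strip), over the sorter's centre line, 120 mm right of its middle when shut and 160 mm when open; top 165 mm above the table. Moves with the shutter
- vial1: glass vial with green contents and purple cap, 28 mm diameter, 58 mm long, lying along the sorter's x axis in the magazine, number 1 from its foot; origin at its centre
- vial2: glass vial with green contents and purple cap, 28 mm diameter, 58 mm long, lying along the sorter's x axis in the magazine, number 2 from its foot; origin at its centre
- vial3: glass vial with green contents and purple cap, 28 mm diameter, 58 mm long, lying along the sorter's x axis in the magazine, number 3 from its foot; origin at its centre
- vial4: glass vial with green contents and purple cap, 28 mm diameter, 58 mm long, lying along the sorter's x axis in the magazine, number 4 from its foot; origin at its centre
- done1: vial of the same size with yellow contents, already lying in the left (blue) lane; origin at its centre
- done2: vial of the same size with yellow contents, already lying in the left (blue) lane; origin at its centre
- reagent: clear bottle with purple cap, 64 mm across, 135 mm tall, standing beyond the sorter's right lane; origin at its underside centre. Not part of the job
- flask: conical flask of yellow solution, 76 mm across the foot, 118 mm tall, standing beyond the left lane; origin at its underside centre. Not part of the job
- dropper: small brown bottle with red cap, 38 mm across, 75 mm tall, before the left lane; origin at its underside centre. Not part of the job
- beaker: glass beaker, 54 mm across, 70 mm tall, before the right lane; origin at its underside centre. Not part of the job
- cap: orange screw cap, 45 mm across, 16 mm tall, lying left of the treadle; origin at its underside centre. Not part of the job
- green_bottle: bottle of green solution, 68 mm across, 140 mm tall, on the robot's right; origin at its underside centre. Not part of the job
- spatula: steel spatula, 170 mm long, lying on the robot's left; origin at its underside centre (near its middle). Not part of the job
Not all that is in view belongs to the job. Leave any pink look-alike of the vial2 alone. Leave any grey look-alike of the vial1 alone.

How it is judged:
By the outcome, as a careful person would: the job done as asked, in the order asked, and still so for the second after the job is handed in, with the robot touching nothing.
It also fails if it takes over 51 s, if anything falls off the work surface, if the arm or the gripper's body presses on something with over 40 N, if the wrist force passes 120 N, or if a joint passes its speed limit or range.

## Working session

There is one attempt and no reset: what is moved stays moved. The work goes in short steps, Python scripts to look and compute and a tool call to move; the robot and the scene stay as the last step left them, time stands still between calls to the robot, and variables do not carry over. Pictures are saved under pics/ and viewed, at most 10 in all, crops included, and the job is handed in when it is done.

Besides the shell and the picture viewer there is one more tool, called after "Call:" in YAML: its name, and indented under it one key for each argument. apply_moves: Moves the arm, as the interface text tells. Its arguments: {"type":"object","properties":{"deltas":{"type":"array"}},"required":["deltas"]}

```bash
mkdir -p pics; ls; python3 - <<'E'
from plant import ctrl
import cv2,numpy as np
for n in("scene","top"):
    im=ctrl.snapshot(n); cv2.imwrite(f"pics/{n}0.png",im[:,:,::-1])
    p=ctrl.camera_params(n); print(n,p["fx"],p["fy"],p["cx"],p["cy"],{k:v for k,v in p.items() if k not in("fx","fy","cx","cy","cam_to_world")});print(np.round(p["cam_to_world"],4).tolist())
o=ctrl.get_obs();print(o["clock"],o["tool_pos"],o["orientation"],o["opening"],o["force"])
E
```

```text
pics
scene 504.66304525562305 504.66304525562305 319.02700572119494 237.91291232109782 {}
[[0.729, -0.5794, 0.3645, 0.9093], [0.6843, 0.6042, -0.4083, -0.4588], [0.0163, 0.5471, 0.8369, 1.0739], [0.0, 0.0, 0.0, 1.0]]
top 619.31493201391 619.31493201391 322.0921286450681 238.6629682999332 {}
[[0.0258, 0.9863, -0.1627, 0.2952], [-0.9994, 0.0216, -0.028, -0.0061], [-0.0241, 0.1633, 0.9863, 1.4572], [0.0, 0.0, 0.0, 1.0]]
0.1 [ 0.19917801 -0.64450467  0.22573895] [ 1.79917279e+02 -8.34860381e-03 -1.62829961e+02] 0.08776986278322423 [-0.60180902  0.12662539 -0.03248585]
```

View pics/scene0.png

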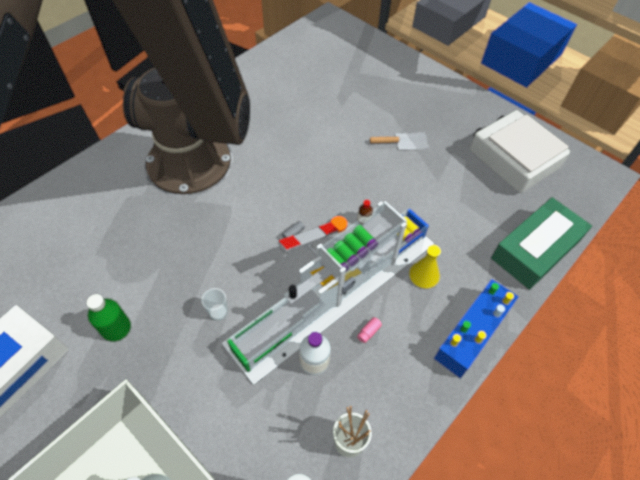

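View pics/top0.png

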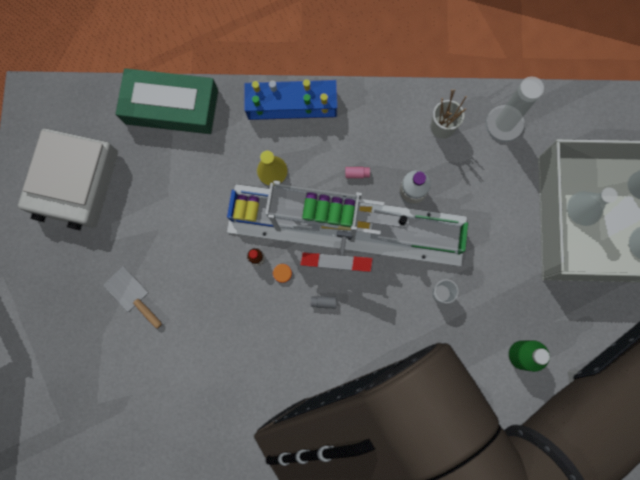

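The top view shows the treadle's red pads at (311,260) and (362,264), and the black knob at (403,220). In the scene view the pads are at (328,228) and (289,242), and the knob is at (292,291). The four green vials sit in the magazine. The pink vial at (357,172) and the grey one at (323,301) are decoys. The orange cap at (282,272) is near the left pad.

```bash
cat > h.py <<'E'
from plant import ctrl
import cv2,numpy as np
def ray(n,uv):
    p=ctrl.camera_params(n);T=np.array(p["cam_to_world"])
    d=T[:3,:3]@np.array([(uv[0]-p["cx"])/p["fx"],-(uv[1]-p["cy"])/p["fy"],-1]);return T[:3,3],d/np.linalg.norm(d)
def tri(a,b):
    (o1,d1),(o2,d2)=ray("scene",a),ray("top",b)
    s=np.linalg.lstsq(np.c_[d1,-d2],o2-o1,rcond=None)[0]
    p,q=o1+s[0]*d1,o2+s[1]*d2;return (p+q)/2,np.linalg.norm(p-q)
def plane(n,uv,z):
    o,d=ray(n,uv);return o+d*(z-o[2])/d[2]
def blobs(bgr,kind,win,amin=15):
    x0,y0,x1,y1=win;h=cv2.cvtColor(bgr,cv2.COLOR_BGR2HSV)[y0:y1,x0:x1]
    H,S,V=[h[...,i].astype(int) for i in range(3)]
    m=((H<6)|(H>174))&(S>190)&(V>110) if kind=="red" else (V<70)
    n,_,st,c=cv2.connectedComponentsWithStats(m.astype(np.uint8))
    return [(np.round(c[i]+[x0,y0],1).tolist(),(st[i]+[x0,y0,0,0,0]).tolist()) for i in range(1,n) if st[i,4]>=amin]
E
python3 - <<'E'
from h import *
S=cv2.imread("pics/scene0.png");T=cv2.imread("pics/top0.png")
for n,i,wr,wk in(("scene",S,(265,200,350,260),(280,278,305,305)),("top",T,(290,245,385,280),(390,208,418,232))):
    print(n,"red",blobs(i,"red",wr)," knob",blobs(i,"blk",wk,5))
a=cv2.resize(S[200:320,255:375],(400,400),interpolation=cv2.INTER_CUBIC);b=cv2.resize(T[170:290,290:440],(500,400),interpolation=cv2.INTER_CUBIC)
cv2.imwrite("pics/crop.png",np.hstack([a,b])[:, :][:400,:900] if 0 else cv2.resize(np.hstack([a,b]),(800,356)))
E
```

```text
scene red [([328.4, 227.8], [321, 223, 16, 11, 92]), ([289.0, 242.0], [281, 237, 18, 11, 121])]  knob [([292.1, 291.1], [289, 285, 7, 13, 77])]
top red [([309.7, 259.3], [302, 254, 16, 11, 139]), ([361.7, 263.7], [354, 258, 16, 12, 167])]  knob [([402.6, 220.0], [399, 216, 8, 9, 58])]
```

View pics/crop.png

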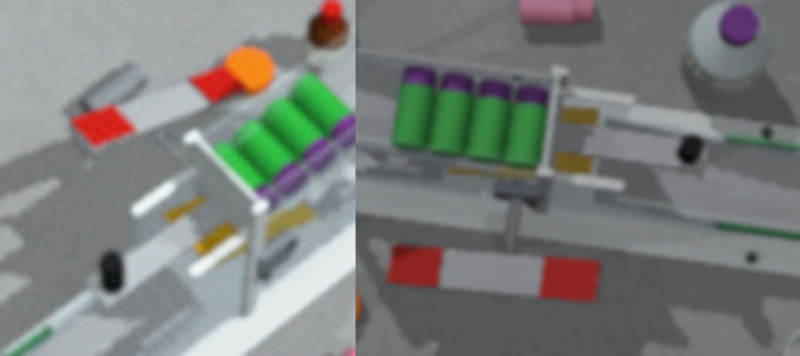

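The crop shows the raised right pad (scene 289,242; top 362,264), the low left pad beside the orange cap, and the black knob on its strip, right of the baffle. I'll triangulate these now.

```bash
python3 - <<'E'
from h import *
R,e1=tri((289,242),(361.7,263.7));L,e2=tri((328.4,227.8),(309.7,259.3));K,e3=tri((292.1,288.6),(403.2,219.4))
for n,p,e in(("R",R,e1),("L",L,e2),("K",K,e3)):print(n,np.round(p,4),round(e,4))
# left pad partly hid by cap: use top view at known heights for yaw
R2=plane("top",(361.7,263.7),.138);L2=plane("top",(309.7,259.3),L[2]);K2=plane("top",(403.2,219.4),.165)
print(R2,K2,plane("scene",(289,242),.138),plane("scene",(292.1,288.6),.165))
for r,l,k in((R,L,K),(R2,L2,K2)):
    v=(l-r)[:2];yaw=np.arctan2(-v[0],v[1])
    d=(k-r)[:2];yk=np.arctan2(d[1],d[0])-np.arctan2(-.12+.046,.105) # angle of (105,-74)
    print("yaw",np.degrees(yaw),np.linalg.norm(v),"yaw from knob",np.degrees(yk),np.linalg.norm(d),"expect",np.hypot(.105,.074))
o=ctrl.get_obs();print(o["tool_pos"],o["orientation"],o["joint_pos"])
E
```

```text
R [ 0.4605 -0.055   0.1362] 0.0002
L [0.4745 0.0598 0.0845] 0.0009
K [ 0.5551 -0.1404  0.1588] 0.0012
[ 0.46029269 -0.05487021  0.138     ] [ 0.55346165 -0.14024761  0.165     ] [ 0.46129955 -0.05585857  0.138     ] [ 0.55782064 -0.14210376  0.165     ]
yaw -6.989268462251752 0.11562559571674962 yaw from knob -6.906632792104904 0.12745700355115497 expect 0.1284562182223967
yaw -6.955935788444944 0.11512121957573408 yaw from knob -7.326539737608136 0.1263714926748676 expect 0.1284562182223967
[ 0.19917801 -0.64450467  0.22573895] [ 1.79917279e+02 -8.34860381e-03 -1.62829961e+02] [-5.63172921e+01  2.05866347e+01  6.40443069e-01 -1.64884889e-02
 -7.01354918e+01 -1.65070614e+01]
```

Call:
apply_moves:
  deltas:
    - {"fingers": 0,"delta_pos": [-29,33,0],"angular": [0,0,2.4]}
    - {"fingers": 0,"delta_pos": [-58,66,0],"angular": [0,0,4.8]}
    - {"fingers": 0,"delta_pos": [-88,99,0],"angular": [0,0,7.2]}
    - {"fingers": 0,"delta_pos": [-117,132,0],"angular": [0,0,9.6]}
    - {"fingers": 0,"delta_pos": [-147,165,0],"angular": [0,0,12]}
    - {"fingers": 0,"delta_pos": [-176,198,0],"angular": [0,0,14.4]}
    - {"fingers": 0,"delta_pos": [-206,231,0],"angular": [0,0,16.8]}
    - {"fingers": 0,"delta_pos": [-235,264,0],"angular": [0,0,19.2]}
    - {"fingers": 0,"delta_pos": [-265,297,0],"angular": [0,0,21.6]}
    - {"fingers": 0,"delta_pos": [-294,330,0],"angular": [0,0,24.2]}

```text
clock: 1.1
tool_pos: [0.383, -0.241, 0.2265]
orientation: [180.0, 0.0, 172.9]
force: [1.6, -0.2, 0.3]
opening: 0.013
gripper_force: 0.0
```

Call:
apply_moves:
  deltas:
    - {"fingers": 0,"delta_pos": [-13,42,0],"angular": [0,0,0]}
    - {"fingers": 0,"delta_pos": [-26,84,0],"angular": [0,0,0]}
    - {"fingers": 0,"delta_pos": [-40,126,0],"angular": [0,0,0]}
    - {"fingers": 0,"delta_pos": [-53,168,0],"angular": [0,0,0]}
    - {"fingers": 0,"delta_pos": [-53,168,20],"angular": [0,0,0]}
    - {"fingers": 0,"delta_pos": [-53,168,45],"angular": [0,0,0]}
    - {"fingers": 0,"delta_pos": [-53,168,60],"angular": [0,0,0]}
    - {"fingers": 0,"delta_pos": [-53,168,60],"angular": [0,0,0]}

```text
clock: 1.9
tool_pos: [0.4542, -0.0825, 0.1645]
orientation: [-179.9, -0.2, 173.0]
force: [0.1, -0.4, 0.8]
opening: 0.0007
gripper_force: 0.0
```

```bash
python3 - <<'E'
from h import *
S=ctrl.snapshot("scene")[:,:,::-1];T=ctrl.snapshot("top")[:,:,::-1]
a=cv2.resize(S[180:330,240:390],(400,400));b=cv2.resize(T[170:320,290:440],(400,400))
cv2.imwrite("pics/pre.png",np.hstack([a,b]))
o=ctrl.get_obs();print(o["clock"],o["tool_pos"],o["orientation"],o["force"],o["opening"])
E
```

```text
2.0 [ 0.45596184 -0.08262023  0.16683016] [-1.79974840e+02 -2.17065134e-02  1.72985460e+02] [-0.43479603  0.63189525  0.53302031] 0.0004904350198402372
```

View pics/pre.png

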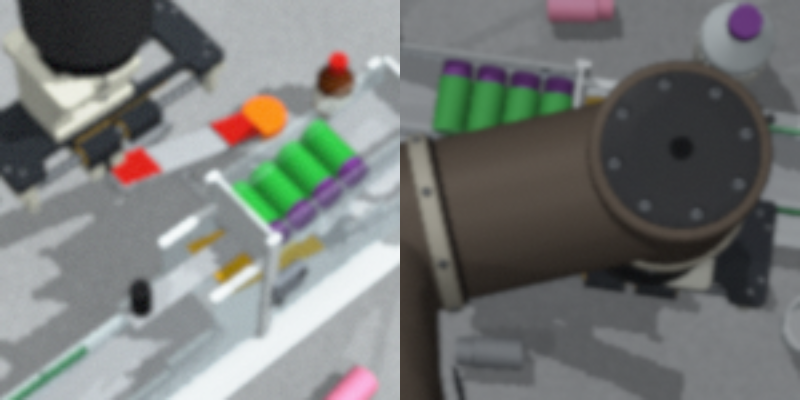

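The shut fingers (crop 120,140) hover over the outer part of the raised pad (crop 135,165), and the body is clear of the magazine. Next I press down.

Call:
apply_moves:
  deltas:
    - {"fingers": 0,"delta_pos": [0,0,10],"angular": [0,0,0]}
    - {"fingers": 0,"delta_pos": [0,0,20],"angular": [0,0,0]}
    - {"fingers": 0,"delta_pos": [0,0,27],"angular": [0,0,0]}
    - {"fingers": 0,"delta_pos": [0,0,34],"angular": [0,0,0]}
    - {"fingers": 0,"delta_pos": [0,0,41],"angular": [0,0,0]}
    - {"fingers": 0,"delta_pos": [0,0,48],"angular": [0,0,0]}
    - {"fingers": 0,"delta_pos": [0,0,55],"angular": [0,0,0]}
    - {"fingers": 0,"delta_pos": [0,0,62],"angular": [0,0,0]}
    - {"fingers": 0,"delta_pos": [0,0,66],"angular": [0,0,0]}
    - {"fingers": 0,"delta_pos": [0,0,66],"angular": [0,0,0]}

```text
clock: 3.0
tool_pos: [0.4555, -0.0822, 0.0997]
orientation: [-180.0, -0.1, 173.0]
force: [-1.0, 0.7, -0.1]
opening: 0.0005
gripper_force: 0.0
```

Call:
apply_moves:
  deltas:
    - {"fingers": 0,"delta_pos": [0,0,2],"angular": [0,0,0]}
    - {"fingers": 0,"delta_pos": [0,0,4],"angular": [0,0,0]}
    - {"fingers": 0,"delta_pos": [0,0,4],"angular": [0,0,0]}

```text
clock: 3.3
tool_pos: [0.4559, -0.0823, 0.0964]
orientation: [180.0, -0.0, 173.0]
force: [0.3, -0.1, -0.3]
opening: 0.0004
gripper_force: 0.0
```

```bash
python3 - <<'E'
from h import *
S=np.ascontiguousarray(ctrl.snapshot("scene")[:,:,::-1])
cv2.imwrite("pics/down.png",cv2.resize(S[180:330,240:390],(500,500)))
print(blobs(S,"red",(265,200,350,260)),ctrl.get_obs()["force"])
E
```

```text
[([325.7, 217.0], [322, 212, 9, 11, 58])] [ 0.20747797 -0.00951012 -0.16021026]
```

View pics/down.png

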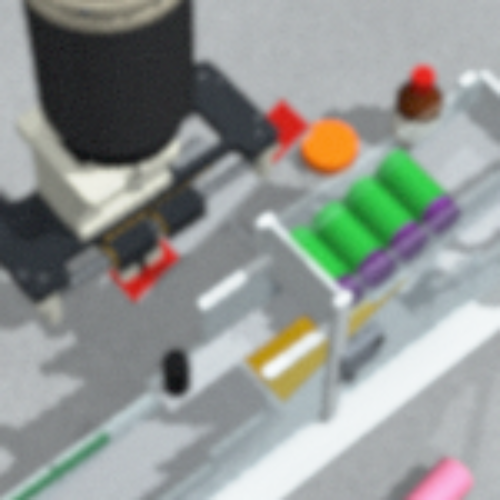

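The gate is over to the right: the gold plate tilts to the right lane, the left pad is raised at (326,217), and the right pad is low. Next I lift and straddle the knob.

Call:
apply_moves:
  deltas:
    - {"fingers": 0,"delta_pos": [0,0,-40],"angular": [0,0,0]}
    - {"fingers": 0,"delta_pos": [0,0,-85],"angular": [0,0,0]}
    - {"fingers": 40,"delta_pos": [0,0,-125],"angular": [0,0,0]}
    - {"fingers": 40,"delta_pos": [-25,-11,-140],"angular": [0,0,0]}
    - {"fingers": 40,"delta_pos": [-65,-28,-140],"angular": [0,0,0]}
    - {"fingers": 40,"delta_pos": [-100,-43,-130],"angular": [0,0,0]}
    - {"fingers": 40,"delta_pos": [-106,-46,-110],"angular": [0,0,0]}
    - {"fingers": 40,"delta_pos": [-106,-46,-90],"angular": [0,0,0]}
    - {"fingers": 40,"delta_pos": [-106,-46,-90],"angular": [0,0,0]}

```text
clock: 4.25
tool_pos: [0.5538, -0.1412, 0.1836]
orientation: [-180.0, -0.3, 172.9]
force: [0.3, -0.4, -0.1]
opening: 0.0396
gripper_force: 0.0
```

```bash
python3 - <<'E'
from h import *
S=np.ascontiguousarray(ctrl.snapshot("scene")[:,:,::-1]);W=ctrl.snapshot("wrist")[:,:,::-1]
cv2.imwrite("pics/kn.png",np.hstack([cv2.resize(S[180:330,240:390],(400,400)),cv2.resize(W,(400,400))]))
o=ctrl.get_obs();print(o["clock"],o["tool_pos"],o["force"],o["opening"])
E
```

```text
4.35 [ 0.55540337 -0.14123133  0.18689934] [0.49496519 0.07843575 0.29019765] 0.0398160198280399
```

View pics/kn.png

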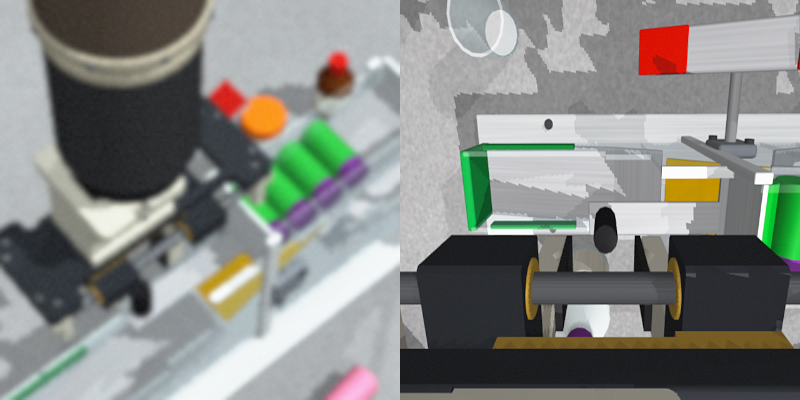

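The knob (wrist crop 605,235) is centred between the fingers. Next: descend, then push right.

Call:
apply_moves:
  deltas:
    - {"fingers": 40,"delta_pos": [0,0,15],"angular": [0,0,0]}
    - {"fingers": 40,"delta_pos": [0,0,30],"angular": [0,0,0]}
    - {"fingers": 40,"delta_pos": [0,0,40],"angular": [0,0,0]}
    - {"fingers": 40,"delta_pos": [0,0,40],"angular": [0,0,0]}
    - {"fingers": 40,"delta_pos": [0,-8,40],"angular": [0,0,0]}
    - {"fingers": 40,"delta_pos": [0,-14,40],"angular": [0,0,0]}
    - {"fingers": 40,"delta_pos": [0,-20,40],"angular": [0,0,0]}
    - {"fingers": 40,"delta_pos": [0,-20,40],"angular": [0,0,0]}

```text
clock: 5.15
tool_pos: [0.5532, -0.1619, 0.1472]
orientation: [-180.0, 0.1, 172.9]
force: [2.0, 0.1, 0.5]
opening: 0.0399
gripper_force: 0.0
```

Call:
apply_moves:
  deltas:
    - {"fingers": 40,"delta_pos": [0,-8,0],"angular": [0,0,0]}
    - {"fingers": 40,"delta_pos": [0,-16,0],"angular": [0,0,0]}
    - {"fingers": 40,"delta_pos": [0,-22,0],"angular": [0,0,0]}
    - {"fingers": 40,"delta_pos": [0,-27,0],"angular": [0,0,0]}
    - {"fingers": 40,"delta_pos": [0,-29,0],"angular": [0,0,0]}
    - {"fingers": 40,"delta_pos": [0,-31,0],"angular": [0,0,0]}
    - {"fingers": 40,"delta_pos": [0,-31,0],"angular": [0,0,0]}

```text
clock: 5.85
tool_pos: [0.5496, -0.1903, 0.1465]
orientation: [179.9, 0.0, 173.0]
force: [1.7, 10.7, 2.9]
opening: 0.0403
gripper_force: 5.3
```

Call:
apply_moves:
  deltas:
    - {"fingers": 40,"delta_pos": [0,-1,0],"angular": [0,0,0]}
    - {"fingers": 40,"delta_pos": [0,-2,0],"angular": [0,0,0]}
    - {"fingers": 40,"delta_pos": [0,-2,0],"angular": [0,0,0]}

```text
clock: 6.15
tool_pos: [0.5496, -0.1905, 0.1464]
orientation: [179.7, 0.1, 173.0]
force: [0.7, 18.8, 4.6]
opening: 0.04
gripper_force: 9.6
```

Call:
apply_moves:
  deltas:
    - {"fingers": 40,"delta_pos": [0,2,0],"angular": [0,0,0]}
    - {"fingers": 40,"delta_pos": [0,8,0],"angular": [0,0,0]}
    - {"fingers": 40,"delta_pos": [0,10,0],"angular": [0,0,0]}
    - {"fingers": 40,"delta_pos": [0,10,0],"angular": [0,0,0]}
    - {"fingers": 40,"delta_pos": [0,10,0],"angular": [0,0,0]}
    - {"fingers": 40,"delta_pos": [0,10,0],"angular": [0,0,0]}
    - {"fingers": 40,"delta_pos": [0,10,0],"angular": [0,0,0]}
    - {"fingers": 40,"delta_pos": [0,10,0],"angular": [0,0,0]}
    - {"fingers": 40,"delta_pos": [0,10,0],"angular": [0,0,0]}
    - {"fingers": 40,"delta_pos": [0,10,0],"angular": [0,0,0]}

```text
clock: 7.15
tool_pos: [0.5502, -0.1839, 0.1465]
orientation: [-180.0, -0.0, 173.0]
force: [-0.3, -0.1, 0.5]
opening: 0.0404
gripper_force: 0.0
```

Call:
apply_moves:
  deltas:
    - {"fingers": 40,"delta_pos": [0,0,0],"angular": [0,0,0]}
    - {"fingers": 40,"delta_pos": [0,0,0],"angular": [0,0,0]}
    - {"fingers": 40,"delta_pos": [0,0,0],"angular": [0,0,0]}
    - {"fingers": 40,"delta_pos": [0,0,0],"angular": [0,0,0]}
    - {"fingers": 40,"delta_pos": [0,0,0],"angular": [0,0,0]}
    - {"fingers": 40,"delta_pos": [0,0,0],"angular": [0,0,0]}
    - {"fingers": 40,"delta_pos": [0,0,0],"angular": [0,0,0]}
    - {"fingers": 40,"delta_pos": [0,0,0],"angular": [0,0,0]}
    - {"fingers": 40,"delta_pos": [0,0,0],"angular": [0,0,0]}
    - {"fingers": 40,"delta_pos": [0,0,0],"angular": [0,0,0]}

```text
clock: 8.15
tool_pos: [0.5502, -0.1838, 0.1466]
orientation: [180.0, -0.0, 173.0]
force: [-0.0, -0.5, -0.1]
opening: 0.04
gripper_force: 0.0
```

```bash
python3 - <<'E'
from h import *
S=np.ascontiguousarray(ctrl.snapshot("scene")[:,:,::-1]);W=ctrl.snapshot("wrist")[:,:,::-1]
cv2.imwrite("pics/op.png",np.hstack([cv2.resize(S[200:390,210:400],(400,400)),cv2.resize(W,(400,400))]))
o=ctrl.get_obs();print(o["clock"],o["tool_pos"],o["force"],o["opening"])
E
```

```text
8.25 [ 0.55021619 -0.1837756   0.14655157] [-0.364483    0.37869     0.69038578] 0.03985668509098314
```

View pics/op.png

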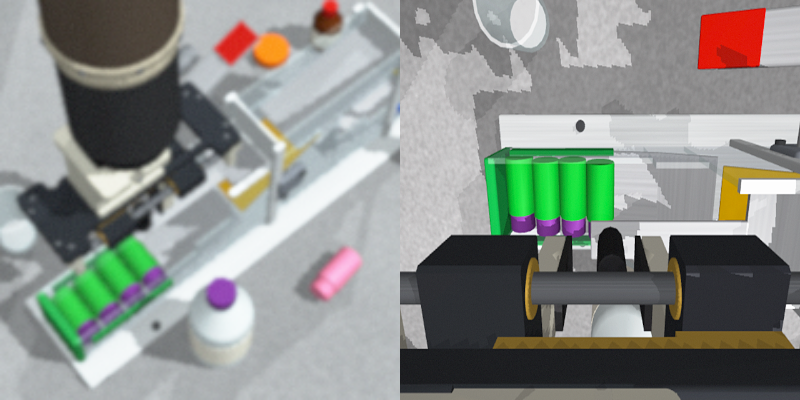

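All four green vials lie in the green lane (wrist crop 510–610,190) and the magazine is empty. Next I push the knob back to the left to shut it.

Call:
apply_moves:
  deltas:
    - {"fingers": 40,"delta_pos": [0,6,0],"angular": [0,0,0]}
    - {"fingers": 40,"delta_pos": [0,12,0],"angular": [0,0,0]}
    - {"fingers": 40,"delta_pos": [0,18,0],"angular": [0,0,0]}
    - {"fingers": 40,"delta_pos": [0,26,0],"angular": [0,0,0]}
    - {"fingers": 40,"delta_pos": [0,34,0],"angular": [0,0,0]}
    - {"fingers": 40,"delta_pos": [0,42,0],"angular": [0,0,0]}
    - {"fingers": 40,"delta_pos": [0,48,0],"angular": [0,0,0]}
    - {"fingers": 40,"delta_pos": [0,51,0],"angular": [0,0,0]}
    - {"fingers": 40,"delta_pos": [0,53,0],"angular": [0,0,0]}
    - {"fingers": 40,"delta_pos": [0,53,0],"angular": [0,0,0]}

```text
clock: 9.25
tool_pos: [0.5568, -0.1308, 0.1466]
orientation: [180.0, 0.0, 173.0]
force: [0.3, -0.0, -0.8]
opening: 0.04
gripper_force: 0.0
```

Call:
apply_moves:
  deltas:
    - {"fingers": 40,"delta_pos": [0,1,0],"angular": [0,0,0]}
    - {"fingers": 40,"delta_pos": [0,2,0],"angular": [0,0,0]}
    - {"fingers": 40,"delta_pos": [0,3,0],"angular": [0,0,0]}
    - {"fingers": 40,"delta_pos": [0,3,0],"angular": [0,0,0]}

```text
clock: 9.65
tool_pos: [0.5571, -0.1283, 0.1466]
orientation: [-180.0, 0.0, 173.0]
force: [0.3, -1.6, -0.4]
opening: 0.0402
gripper_force: 0.9
```

Call:
apply_moves:
  deltas:
    - {"fingers": 40,"delta_pos": [0,1,0],"angular": [0,0,0]}
    - {"fingers": 40,"delta_pos": [0,2,0],"angular": [0,0,0]}
    - {"fingers": 40,"delta_pos": [0,3,0],"angular": [0,0,0]}
    - {"fingers": 40,"delta_pos": [0,3,0],"angular": [0,0,0]}

```text
clock: 10.05
tool_pos: [0.5571, -0.1278, 0.1466]
orientation: [-179.8, -0.0, 173.0]
force: [2.3, -15.9, -3.3]
opening: 0.0401
gripper_force: 7.6
```

Call:
apply_moves:
  deltas:
    - {"fingers": 40,"delta_pos": [0,-5,0],"angular": [0,0,0]}
    - {"fingers": 40,"delta_pos": [0,-14,0],"angular": [0,0,0]}
    - {"fingers": 40,"delta_pos": [0,-14,0],"angular": [0,0,0]}
    - {"fingers": 40,"delta_pos": [0,-14,-20],"angular": [0,0,0]}
    - {"fingers": 40,"delta_pos": [0,-14,-60],"angular": [0,0,0]}
    - {"fingers": 40,"delta_pos": [0,-14,-100],"angular": [0,0,0]}
    - {"fingers": 40,"delta_pos": [40,-40,-110],"angular": [0,0,0]}
    - {"fingers": 40,"delta_pos": [80,-80,-110],"angular": [0,0,0]}
    - {"fingers": 40,"delta_pos": [110,-120,-110],"angular": [0,0,0]}
    - {"fingers": 40,"delta_pos": [110,-120,-110],"angular": [0,0,0]}

```text
clock: 11.05
tool_pos: [0.4304, -0.2325, 0.2573]
orientation: [180.0, 0.1, 172.9]
force: [0.3, 0.1, 0.6]
opening: 0.0398
gripper_force: 0.0
```

```bash
python3 - <<'E'
from h import *
S=np.ascontiguousarray(ctrl.snapshot("scene")[:,:,::-1]);T=np.ascontiguousarray(ctrl.snapshot("top")[:,:,::-1])
cv2.imwrite("pics/end.png",np.hstack([cv2.resize(S[180:400,200:420],(400,400)),cv2.resize(T[130:330,230:480],(400,320+80))]))
k=blobs(S,"blk",(275,278,305,308),5);print(k,blobs(T,"blk",(390,208,418,232),5));
o=ctrl.get_obs();print(o["clock"],o["tool_pos"],o["force"])
E
```

```text
[([292.3, 291.1], [289, 285, 7, 13, 74])] []
11.15 [ 0.43283609 -0.23156394  0.25717073] [0.67549487 0.26415025 1.11035051]
```

View pics/end.png

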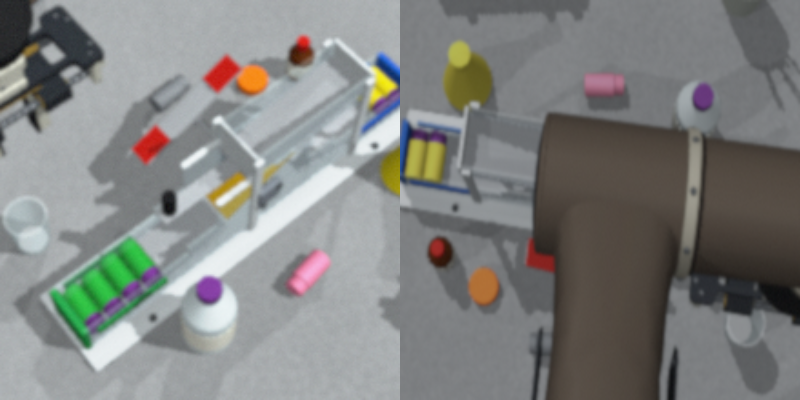

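The knob is back at its shut position (292,291), the gate is still over to the right, all four green vials are in the green lane, and nothing else has moved. I'm handing in.

```bash
python3 -c "
from plant import ctrl
print(ctrl.close_job())"
```

```text
the job is handed in; nothing more can be done
None
```

I rocked the gate over to the right (green) side and opened the shutter fully. All four green vials rolled into the green lane. I then pushed the shutter shut against its stop and handed the job in at about 11 s; no verdict came back.

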